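# Set up the filter flasks: break the nest of filter cones and seat each in its flask

## Task

Get the four filter flasks ready for their funnels: take the nest of grey rubber filter cones apart and seat each cone, small end down, in the neck of the flask it fits, with its collar resting flat on the lip all round. Leave every flask standing upright on the bench and do not knock one over on the way.

Things in the scene. Friction and masses are not known exactly. Their poses are not given: they have to be found in the camera images.
- cone_1: smallest of 4 grey rubber filter cones, 32 mm tall, small end down: collar 31 mm across, 18 mm high, above a tapered plug 14 mm long (22 mm across under the collar, 11 at the foot). Starts on top of the nest. Nested, plugs hang loose in the bore below, collar on collar. Origin: foot of plug, on the axis, z up; yaw is meaningless. Collar mid-height: 23 mm above origin.
- cone_2: second smallest of 4 grey rubber filter cones, 32 mm tall, small end down: collar 42 mm across, 18 mm high, above a tapered plug 14 mm long (33 mm across under the collar, 22 at the foot). In the nest, 3rd from below. Nested, plugs hang loose in the bore below, collar on collar. Origin: foot of plug, on the axis, z up; yaw is meaningless. Collar mid-height: 23 mm above origin.
- cone_3: second largest of 4 grey rubber filter cones, 32 mm tall, small end down: collar 53 mm across, 18 mm high, above a tapered plug 14 mm long (44 mm across under the collar, 33 at the foot). In the nest, 2nd from below. Nested, plugs hang loose in the bore below, collar on collar. Origin: foot of plug, on the axis, z up; yaw is meaningless. Collar mid-height: 23 mm above origin.
- cone_4: largest of 4 grey rubber filter cones, 32 mm tall, small end down: collar 64 mm across, 18 mm high, above a tapered plug 14 mm long (55 mm across under the collar, 44 at the foot). Foot of the nest. Nested, plugs hang loose in the bore below, collar on collar. Origin: foot of plug, on the axis, z up; yaw is meaningless. Collar mid-height: 23 mm above origin.
- flask_1: smallest of 4 loose translucent filter flasks: base 64 mm across, 92 mm tall, straight neck of bore 25 mm, rim 36 mm across, flat lip; 30 mm hose nozzle 29 mm below the lip. Origin: centre of underside, z up, +x along the nozzle. Fits the cone with 22 mm plug: seated, its collar rests on the lip, cone origin 78 mm above flask origin; larger ones do not enter.
- flask_2: second smallest of 4 loose translucent filter flasks: base 76 mm across, 106 mm tall, straight neck of bore 36 mm, rim 47 mm across, flat lip; 30 mm hose nozzle 29 mm below the lip. Origin: centre of underside, z up, +x along the nozzle. Fits the cone with 33 mm plug: seated, its collar rests on the lip, cone origin 92 mm above flask origin; smaller cones fall in; larger ones do not enter.
- flask_3: second largest of 4 loose translucent filter flasks: base 90 mm across, 122 mm tall, straight neck of bore 47 mm, rim 58 mm across, flat lip; 30 mm hose nozzle 29 mm below the lip. Origin: centre of underside, z up, +x along the nozzle. Fits the cone with 44 mm plug: seated, its collar rests on the lip, cone origin 108 mm above flask origin; smaller cones fall in; larger ones do not enter.
- flask_4: largest of 4 loose translucent filter flasks: base 104 mm across, 138 mm tall, straight neck of bore 58 mm, rim 69 mm across, flat lip; 30 mm hose nozzle 29 mm below the lip. Origin: centre of underside, z up, +x along the nozzle. Fits the cone with 55 mm plug: seated, its collar rests on the lip, cone origin 124 mm above flask origin; smaller cones fall in.

How it is judged:
At the end, for the whole second after the job is handed in: Each of the four cones sits in the neck of the flask of its own size: its axis within 6 mm of the flask's, its height within 4 mm of fully seated (collar on the lip), tilted less than 0.12 rad; every flask stands on the bench, tilted less than 0.06 rad; all are at rest (under 20 mm/s) and released (horizontal distance between cone_1 and flask_1 below 0.006 m and z of cone_1 in the frame of flask_1 between 0.074 and 0.082 m and angle between each of cone_1, cone_2, cone_3, cone_4's own z axis and vertical below 0.12 rad and angle between each of flask_1, flask_2, flask_3, flask_4's own z axis and vertical below 0.06 rad and height (world z) of flask_1 between -0.01 and 0.01 m and linear speed of each of cone_1, flask_1, cone_2, flask_2, cone_3, flask_3, cone_4, flask_4 below 0.02 m/s and horizontal distance between cone_2 and flask_2 below 0.006 m and z of cone_2 in the frame of flask_2 between 0.088 and 0.096 m and height (world z) of flask_2 between -0.01 and 0.01 m and horizontal distance between cone_3 and flask_3 below 0.006 m and z of cone_3 in the frame of flask_3 between 0.104 and 0.112 m and height (world z) of flask_3 between -0.01 and 0.01 m and horizontal distance between cone_4 and flask_4 below 0.006 m and z of cone_4 in the frame of flask_4 between 0.12 and 0.128 m and height (world z) of flask_4 between -0.01 and 0.01 m); the robot touches nothing.
It fails at once if a flask was knocked over (tilted more than 0.5 rad) (angle between any of flask_1, flask_2, flask_3, flask_4's own z axis and vertical above 0.5 rad).
It also fails if it takes over 115 s, if anything falls off the work surface, if the arm or the gripper's body presses on something with over 40 N, if the wrist force passes 120 N, or if a joint passes its speed limit or range.

## Robot

A 6-joint arm with a two-finger parallel gripper is mounted at the origin on a cart in front of the work surface, level with it; the furniture and walls round the work are solid. World frame = base frame: x ahead of the robot, y to its left, z up, the work surface at z = 0. Lengths are in m, angles in rad, forces in N, time in s.
With the tool pointing down it reaches from about 0.25 to 0.775 m from the base axis. Payload 4 kg.
Tool frame: the origin (TCP) lies at the very end of the fingers, on their centre line; the grasp point (between the pads) lies 19 mm behind it (robot.tcp_to_grasp is the distance from the TCP to the grasp point, in m); z points along the fingers, y is the line along which they close (so a half turn about z gives the same grasp; the last joint's range is limited). The gripper opens to 94 mm and grips with 3 to 60 N. Pads are 16 mm wide; open, the fingers measure 119 mm over their backs; the gripper's body (75 mm by 177 mm) begins 78 mm behind the grasp point.
Start: joints at [1.03, 0.087, 1.371, -0, 1.684, -0.103], TCP at [0.233, 0.498, 0.206] pointing down, gripper open.
Joint ranges: [-3.1, 3.1], [-0.76, 2.03], [0.27, 2.55], [-1.08, 4.22], [0.17, 2.65], [-2.57, 2.57]. Speed limits (rad/s): [2.79, 2.79, 3.14, 3.14, 3.14, 3.14].

## Interface

Orientations are given as [roll, pitch, yaw] about the fixed x, y, z axes, in that order (R = Rz(yaw) Ry(pitch) Rx(roll)).
In Python, from bench import robot gives the robot as it stands.
- The arm moves only by the tool run_rows, called as a command line: name --argument value ..., lists and objects as JSON in quotes. Schema: {"type":"object","properties":{"moves":{"type":"array","items":{"type":"object","properties":{"aperture":{"type":"number"},"xyz":{"type":"array","items":{"type":"number"},"minItems":3,"maxItems":3},"twist":{"type":"number"}},"additionalProperties":false,"required":["aperture"]},"minItems":1,"maxItems":20},"only":{"type":"string"},"quiet":{"type":"boolean"},"lines":{"type":"string"}},"required":["moves"],"additionalProperties":false}. moves is a list of rows, 1 to 20 of them, each an object with the fields aperture (the finger opening in m), xyz (a list: dx, dy, dz in m), twist (a turn about the tool's z in rad); a field left out counts as zero (the opening has to be given); each row shifts and turns the commanded pose from where the row before left it, along the tool's axes as they then stand; what a row does not reach is not made up. A row lasts 1/12 s, in which the tool goes at most 0.0417 m and 0.125 rad, less where a joint would pass 70% of its speed; a pose out of reach is approached as far as the arm can. The fingers move at their own pace and stop on an object; the grip force is fixed at half the most. Time passes only in rows, so rows that do not move let the fingers close. The tool returns the time, the measured TCP pose, the force, the opening and the grip force at its end. only (a regular expression) keeps the lines of the reply that match it, lines (a string "A,B") keeps lines A to B, and quiet returns only ok. Input that does not fit is refused with a message, and nothing moves.
- robot.get_obs(): the state, without advancing time (a new reading comes with each control period).
- robot.snapshot(name): name is "scene" or "top"; returns a dict with "color" (384x512x3 uint8, blue, green, red), "fx", "fy", "cx", "cy" (pixels), "k1" (the pictures are not rectified: a ray, as slopes to the right and down, at radius r is drawn at 1 + k1 r^2 times it, then the intrinsics apply), "extrinsics" (4x4, takes a point from world to camera coordinates). Camera axes: x right, y down, z forward; pixel columns grow to the right and rows downward; lengths in m; the calibration is good to about 2 mm. A picture is of the moment at which its call begins. There is no depth.
- robot.close_job(): hands the job in; it is judged then, once.
The state is a dict: "time": time; "joint_positions": joint angles; "qvel": joint speeds; "joint_torque": joint torques, N m; "tool_pos": TCP position; "ee_rot": TCP orientation; "wrist_force": force on the tool from outside, world axes, zero at the start; "wrist_torque": the same for the moment, N m; "width": finger opening in m; "finger_force": force on a finger pad.
Only numpy, scipy, OpenCV 4.12 (cv2) and the standard library are available. Lean on these libraries where they do the work, as an engineer would, in place of code of your own. Each camera call takes 0.05 s, during which the arm holds its last target. There are 200 camera calls.

## Working session

There is one attempt and no reset: what is moved stays moved. The work goes in short steps, Python scripts to look and compute and a tool call to move; the robot and the scene stay as the last step left them, time stands still between calls to the robot, and variables do not carry over. Pictures are saved under pics/ and viewed, at most 14 in all, crops included, and the job is handed in when it is done.

```bash
ls; mkdir -p pics; python3 - <<'E'
from bench import robot
import cv2,numpy as np
for n in("scene","top"):
    s=robot.snapshot(n); cv2.imwrite(f"pics/{n}0.png",s["color"]); 
    print(n,[s[k] for k in("fx","fy","cx","cy","k1")]); print(np.array(s["extrinsics"]).round(4).tolist())
o=robot.get_obs(); print(o)
E
```

```text
bench.py
pics
scene [492.69226325195626, 492.69226325195626, 255.72446486302013, 183.07328585871986, -0.03646262337275707]
[[0.913, -0.4078, 0.0086, -0.4829], [-0.2165, -0.5024, -0.8371, 0.1627], [0.3457, 0.7624, -0.547, 1.1478], [0.0, 0.0, 0.0, 1.0]]
top [376.1551797937222, 376.1551797937222, 258.8514141911788, 195.13629557222288, 0.007109437822782525]
[[0.02, -0.9998, 0.0059, -0.0211], [-0.9985, -0.0203, -0.0503, 0.5401], [0.0504, -0.0049, -0.9987, 1.098], [0.0, 0.0, 0.0, 1.0]]
{'time': 0.1, 'joint_positions': array([ 1.02990892e+00,  8.79193152e-02,  1.37209011e+00,  9.98369345e-06,
        1.68357524e+00, -1.03098533e-01]), 'qvel': array([ 0.00111348,  0.0003279 , -0.00376125, -0.00025367, -0.00014743,
        0.00061751]), 'joint_torque': array([ 2.39851346e-03, -3.41252089e+01, -3.03302372e+01,  7.18778162e-02,
        3.03780392e-02, -8.85000259e-05]), 'tool_pos': array([0.23291706, 0.49771537, 0.20440691]), 'ee_rot': array([-3.13961223e+00, -2.14880361e-04,  2.70380468e+00]), 'wrist_force': array([-0.64149937,  0.25040082, -0.12625781]), 'wrist_torque': array([-0.01081311, -0.0309416 , -0.01400573]), 'finger_force': 0.0, 'width': 0.09387168614307904}
```

View pics/scene0.png

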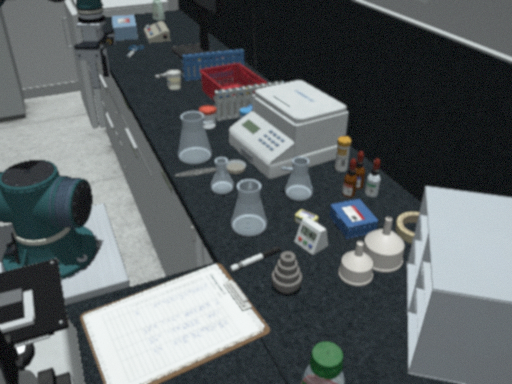

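View pics/top0.png

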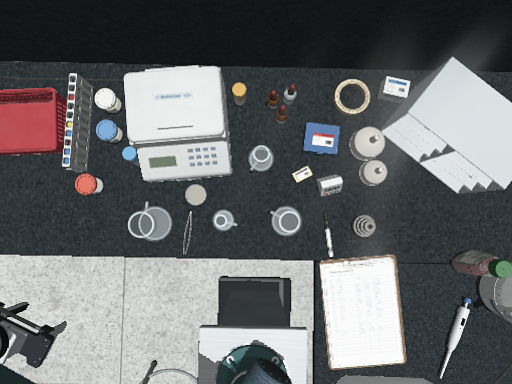

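Scene: flasks at about (194,137), (222,177), (249,207), (299,180) and the nest at (287,272). Top: flasks near (150,223), (224,220), (287,221), (261,157) and the nest at (365,226). I'll enlarge them to find rims.

```bash
cat > h.py <<'E'
import cv2,numpy as np
from bench import robot
def cam(n):
    s=robot.snapshot(n); E=np.array(s["extrinsics"]); K=np.array([[s["fx"],0,s["cx"]],[0,s["fy"],s["cy"]],[0,0,1]])
    return s["color"].copy(),K,np.array([s["k1"],0,0,0,0.]),E
def onplane(c,uv,z):
    _,K,d,E=c; p=cv2.undistortPoints(np.float64(uv).reshape(-1,1,2),K,d).reshape(-1,2)
    r=np.c_[p,np.ones(len(p))]@E[:3,:3]; o=-E[:3,:3].T@E[:3,3]
    return o+r*((z-o[2])/r[:,2])[:,None]
def px(c,P):
    _,K,d,E=c; return cv2.projectPoints(np.float64(P).reshape(-1,1,3),cv2.Rodrigues(E[:3,:3])[0],E[:3,3],K,d)[0].reshape(-1,2)
E
python3 - <<'E'
import cv2,numpy as np
a=cv2.imread("pics/top0.png")
t=[cv2.resize(a[y-32:y+32,x-40:x+40],None,fx=5,fy=5,interpolation=cv2.INTER_CUBIC)[:290] for x,y in((150,222),(224,220),(287,221),(261,157))]
cv2.imwrite("pics/t1.png",np.vstack([np.hstack(t[:2]),np.hstack(t[2:])]))
b=cv2.imread("pics/scene0.png")
t=[cv2.resize(b[y-32:y+32,x-40:x+40],None,fx=5,fy=5,interpolation=cv2.INTER_CUBIC)[:290] for x,y in((194,135),(222,175),(249,207),(299,180))]
cv2.imwrite("pics/s1.png",np.vstack([np.hstack(t[:2]),np.hstack(t[2:])]))
t=[cv2.resize(i[y-32:y+32,x-40:x+40],None,fx=5,fy=5,interpolation=cv2.INTER_CUBIC)  for i,x,y in((a,365,226),(b,287,272))]
cv2.imwrite("pics/n1.png",np.hstack(t))
E
```

```text
(no output)
```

View pics/t1.png

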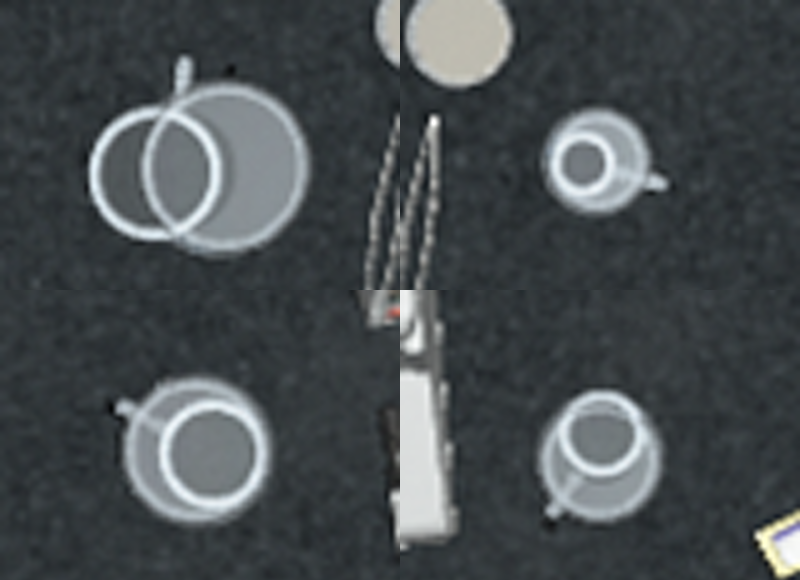

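View pics/s1.png

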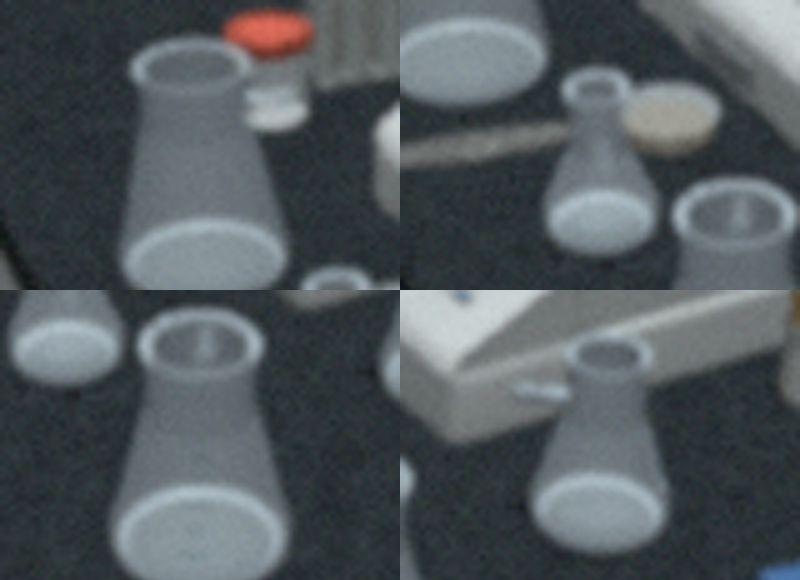

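View pics/n1.png

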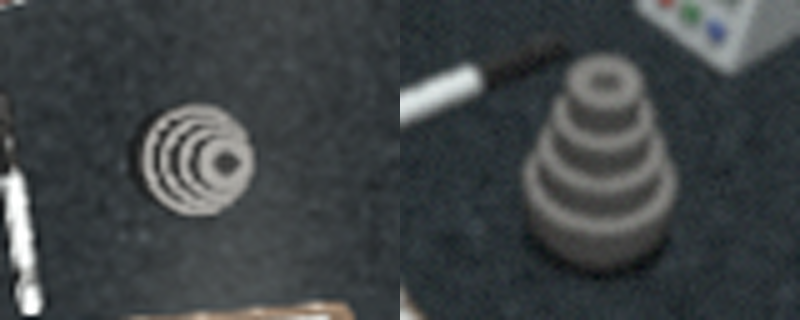

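Ring sizes identify them: (150,222) is flask_4, (287,221) is flask_3, (261,157) is flask_2 and (224,220) is flask_1. The four rings at (365,226) are the nest. Next I'll fit rim circles on the lip planes in both views.

```bash
cat >> h.py <<'E'
def ringfit(c,uv0,z,Rin,Rout,thr=None,n=8):
    """centre of bright ring in plane z: pixels in the annulus, brightness-weighted circle fit"""
    g=cv2.cvtColor(c[0],cv2.COLOR_BGR2GRAY).astype(float); H,W=g.shape
    u,v=int(uv0[0]),int(uv0[1]); s=26
    V,U=np.mgrid[max(0,v-s):min(H,v+s):.5,max(0,u-s):min(W,u+s):.5]
    val=cv2.remap(g.astype(np.float32),U.astype(np.float32),V.astype(np.float32),cv2.INTER_LINEAR).ravel()
    P=onplane(c,np.c_[U.ravel(),V.ravel()],z)[:,:2]; ctr=onplane(c,[uv0],z)[0,:2]
    for k in range(12):
        d=np.hypot(*(P-ctr).T); m=(d>Rin-.004)&(d<Rout+.004)
        t=np.percentile(val[m],60) if thr is None else thr; m&=val>t
        A=np.c_[2*P[m],np.ones(m.sum())]; w=np.sqrt(val[m]-t)[:,None]
        x=np.linalg.lstsq(A*w,(P[m]**2).sum(1)*w[:,0],rcond=None)[0]; ctr=x[:2]
    return ctr,np.sqrt(x[2]+ctr@ctr)
E
python3 - <<'E'
from h import *
T=cam("top");S=cam("scene")
F={1:((220.3,220.9),(221.0,161)),2:((260.9,153.3),(299.6,161)),3:((289.3,221.7),(249,186)),4:((141.1,224.3),(192.3,116.4))}
hz={1:.092,2:.106,3:.122,4:.138};ri={1:.0125,2:.018,3:.0235,4:.029};ro={1:.018,2:.0235,3:.029,4:.0345}
for i in F:
    for n,c,uv in(("top",T,F[i][0]),("sc",S,F[i][1])):
        p,r=ringfit(c,uv,hz[i],ri[i],ro[i]); print(i,n,onplane(c,[uv],hz[i])[0,:2].round(4),"fit",p.round(4),"r",r.round(4),"mid",(ri[i]+ro[i])/2)
# nest: top ring of each cone
for i,(zt,R) in enumerate(((.086,.0155),(.068,.021),(.05,.0265),(.032,.032))):
    ut=[(370.4,226.3),(368.5,226),(366.8,226),(364.5,226)][i]
    print("c",i+1,onplane(T,[ut],zt)[0,:2].round(4))
print("nest scene top",onplane(S,[(287-40+604/5-80-.4,272-32+80/5-.4)],.086))
print("reach",[ (i,) for i in ()])
E
```

```text
1 top [0.4638 0.0942] fit [0.4653 0.0946] r 0.0156 mid 0.01525
1 sc [0.4651 0.0882] fit [0.4657 0.0859] r 0.017 mid 0.01525
2 top [ 0.65  -0.013] fit [ 0.6499 -0.013 ] r 0.0208 mid 0.020749999999999998
2 sc [ 0.6478 -0.016 ] fit [ 0.6532 -0.0089] r 0.0213 mid 0.020749999999999998
3 top [ 0.4659 -0.092 ] fit [ 0.4668 -0.0915] r 0.0263 mid 0.026250000000000002
3 sc [ 0.4679 -0.095 ] fit [ 0.4678 -0.0926] r 0.0258 mid 0.026250000000000002
4 top [0.4518 0.2959] fit [0.452  0.2972] r 0.0317 mid 0.03175
4 sc [0.4524 0.2898] fit [0.4529 0.2937] r 0.0311 mid 0.03175
c 1 [ 0.4571 -0.3187]
c 2 [ 0.4573 -0.3188]
c 3 [ 0.4568 -0.3193]
c 4 [ 0.4562 -0.318 ]
nest scene top [[ 0.45877156 -0.31596492  0.086     ]]
reach []
```

run_rows --moves '[{"aperture": 0.055,"twist": 0.113},{"aperture": 0.055,"twist": 0.113},{"aperture": 0.055,"twist": 0.113},{"aperture": 0.055,"twist": 0.113},{"aperture": 0.055,"twist": 0.113},{"aperture": 0.055,"twist": 0.113},{"aperture": 0.055,"twist": 0.113},{"aperture": 0.055,"twist": 0.113},{"aperture": 0.055,"twist": 0.113},{"aperture": 0.055,"twist": 0.113},{"aperture": 0.055},{"aperture": 0.055}]'

```text
time: 1.2
tool_pos: [0.2331, 0.498, 0.2052]
ee_rot: [-3.141, 0.0, 1.577]
wrist_force: [-0.6, -0.3, -0.3]
width: 0.0551
finger_force: 0.0
```

run_rows --moves '[{"aperture": 0.055,"xyz": [-0.037,0.011,0],"twist": 0.006},{"aperture": 0.055,"xyz": [-0.037,0.011,0]},{"aperture": 0.055,"xyz": [-0.037,0.011,0]},{"aperture": 0.055,"xyz": [-0.037,0.011,0]},{"aperture": 0.055,"xyz": [-0.037,0.011,0]},{"aperture": 0.055,"xyz": [-0.037,0.011,0]},{"aperture": 0.055,"xyz": [-0.037,0.011,0]},{"aperture": 0.055,"xyz": [-0.037,0.011,0]},{"aperture": 0.055,"xyz": [-0.037,0.011,0]},{"aperture": 0.055,"xyz": [-0.037,0.011,0]},{"aperture": 0.055,"xyz": [-0.037,0.011,0]},{"aperture": 0.055,"xyz": [-0.037,0.011,0]},{"aperture": 0.055,"xyz": [-0.037,0.011,0]},{"aperture": 0.055,"xyz": [-0.037,0.011,0]},{"aperture": 0.055,"xyz": [-0.037,0.011,0]},{"aperture": 0.055,"xyz": [-0.037,0.011,0]},{"aperture": 0.055,"xyz": [-0.037,0.011,0]},{"aperture": 0.055,"xyz": [-0.037,0.011,0]},{"aperture": 0.055,"xyz": [-0.037,0.011,0]},{"aperture": 0.055,"xyz": [-0.037,0.011,0]}]'

```text
time: 2.87
tool_pos: [0.4513, -0.2445, 0.2054]
ee_rot: [3.141, -0.0, 1.57]
wrist_force: [-0.2, -0.3, 0.6]
width: 0.0547
finger_force: 0.0
```

run_rows --moves '[{"aperture": 0.055},{"aperture": 0.055}]'

```text
time: 3.03
tool_pos: [0.4509, -0.2437, 0.2044]
ee_rot: [-3.14, -0.002, 1.567]
wrist_force: [-0.1, 0.1, -0.2]
width: 0.0551
finger_force: 0.0
```

run_rows --moves '[{"aperture": 0.055,"xyz": [-0.037,0.003,0]},{"aperture": 0.055,"xyz": [-0.037,0.003,0]},{"aperture": 0.055,"xyz": [0,0,0.03]},{"aperture": 0.055,"xyz": [0,0,0.03]},{"aperture": 0.055,"xyz": [0,0,0.03]},{"aperture": 0.055,"xyz": [0,0,0.02]},{"aperture": 0.055},{"aperture": 0.055},{"aperture": 0.055}]'

```text
time: 3.78
tool_pos: [0.4579, -0.3162, 0.0976]
ee_rot: [3.139, 0.002, 1.57]
wrist_force: [-0.6, -0.2, 0.5]
width: 0.0549
finger_force: 0.0
```

```bash
python3 - <<'E'
from h import *
for n in("top","scene"):
    c=cam(n); q=px(c,[.457,-.318,.08])[0].astype(int); 
    cv2.imwrite(f"pics/a_{n}.png",cv2.resize(c[0][q[1]-60:q[1]+40,q[0]-50:q[0]+50],(400,400),interpolation=cv2.INTER_CUBIC))
cv2.imwrite("pics/a.png",np.hstack([cv2.imread("pics/a_top.png"),cv2.imread("pics/a_scene.png")]))
E
```

```text
(no output)
```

View pics/a.png

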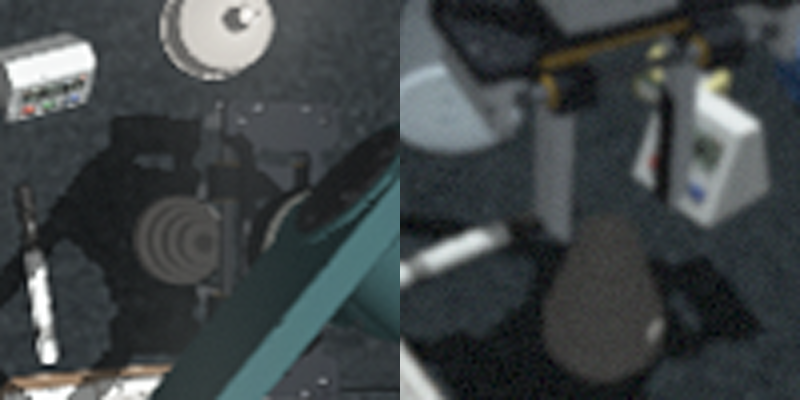

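Fingers straddle the top cone (top panel ~(205,240), scene panel ~(600,225)), so I'll descend and close.

run_rows --moves '[{"aperture": 0.055,"xyz": [0,0,0.013]},{"aperture": 0.055,"xyz": [0,-0.001,0.012]},{"aperture": 0.055},{"aperture": 0.055}]'

```text
time: 4.22
tool_pos: [0.4556, -0.3161, 0.0701]
ee_rot: [-3.141, -0.001, 1.568]
wrist_force: [-0.7, 0.4, -0.2]
width: 0.055
finger_force: 0.0
```

run_rows --moves '[{"aperture": 0.02},{"aperture": 0.02},{"aperture": 0.02},{"aperture": 0.02},{"aperture": 0.02},{"aperture": 0.02},{"aperture": 0.02},{"aperture": 0.02}]'

```text
time: 4.88
tool_pos: [0.4563, -0.3167, 0.071]
ee_rot: [3.141, 0.001, 1.568]
wrist_force: [0.3, -0.5, 1.7]
width: 0.0305
finger_force: 30.0
```

run_rows --moves '[{"aperture": 0.02,"xyz": [0,0,-0.015]},{"aperture": 0.02,"xyz": [0,0,-0.025]},{"aperture": 0.02,"xyz": [0,0,-0.03]},{"aperture": 0.02,"xyz": [0,0,-0.03]},{"aperture": 0.02,"xyz": [0,0,-0.03]},{"aperture": 0.02,"xyz": [0.037,0.001,0]},{"aperture": 0.02,"xyz": [0.037,0.001,0]},{"aperture": 0.02,"xyz": [0.037,0.001,0]},{"aperture": 0.02,"xyz": [0.037,0.001,0]},{"aperture": 0.02,"xyz": [0.037,0.001,0]},{"aperture": 0.02,"xyz": [0.037,0.001,0]},{"aperture": 0.02,"xyz": [0.037,0.001,0]},{"aperture": 0.02,"xyz": [0.037,0.001,0]},{"aperture": 0.02,"xyz": [0.037,0.001,0]},{"aperture": 0.02,"xyz": [0.037,0,0]},{"aperture": 0.02,"xyz": [0.037,0,0]},{"aperture": 0.02},{"aperture": 0.02}]'

```text
time: 6.38
tool_pos: [0.4657, 0.0921, 0.2001]
ee_rot: [-3.141, 0.0, 1.572]
wrist_force: [-0.2, -1.0, -0.6]
width: 0.0303
finger_force: 30.0
```

```bash
python3 - <<'E'
from h import *
cs=[cam(n) for n in("top","scene")]; o=[]
for c,P in zip(cs,([.457,-.318,.06],[.465,.094,.13])):
    q=px(c,P)[0].astype(int); o.append(cv2.resize(c[0][q[1]-50:q[1]+50,q[0]-50:q[0]+50],(400,400),interpolation=cv2.INTER_CUBIC))
cv2.imwrite("pics/b.png",np.hstack(o)); print(robot.get_obs()["tool_pos"],robot.get_obs()["width"])
E
```

```text
[0.46603378 0.08991749 0.20019336] 0.03021784458997323
```

View pics/b.png

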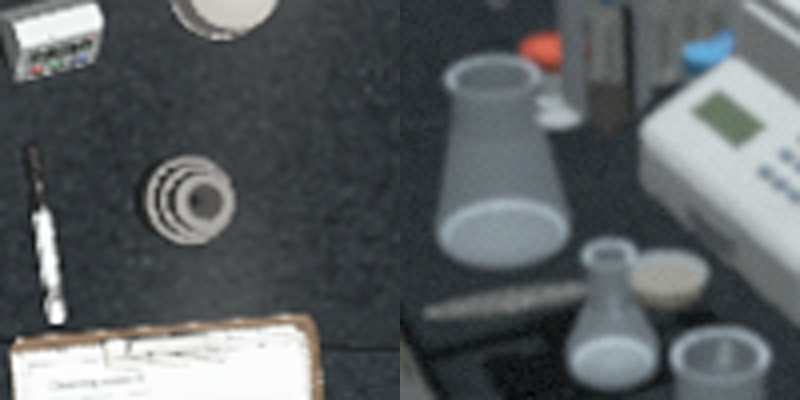

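Cone_1 came up alone; three cones remain at top-panel (190,200). I'll go down over flask_1.

run_rows --moves '[{"aperture": 0.02,"xyz": [0.0045,-0.0005,0]},{"aperture": 0.02,"xyz": [0,0,0.03]},{"aperture": 0.02,"xyz": [0,0,0.03]},{"aperture": 0.02,"xyz": [0,0,0.025]},{"aperture": 0.02},{"aperture": 0.02},{"aperture": 0.02}]'

```text
time: 7.07
tool_pos: [0.4668, 0.0944, 0.1171]
ee_rot: [3.139, -0.0, 1.566]
wrist_force: [-0.1, 0.3, 0.9]
width: 0.0302
finger_force: 30.0
```

```bash
python3 - <<'E'
from h import *
o=[]
for n in("scene","top"):
    c=cam(n);q=px(c,[.465,.094,.11])[0].astype(int); o.append(cv2.resize(c[0][q[1]-32:q[1]+32,q[0]-32:q[0]+32],(400,400),interpolation=cv2.INTER_CUBIC))
cv2.imwrite("pics/c.png",np.hstack(o))
E
```

```text
(no output)
```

View pics/c.png

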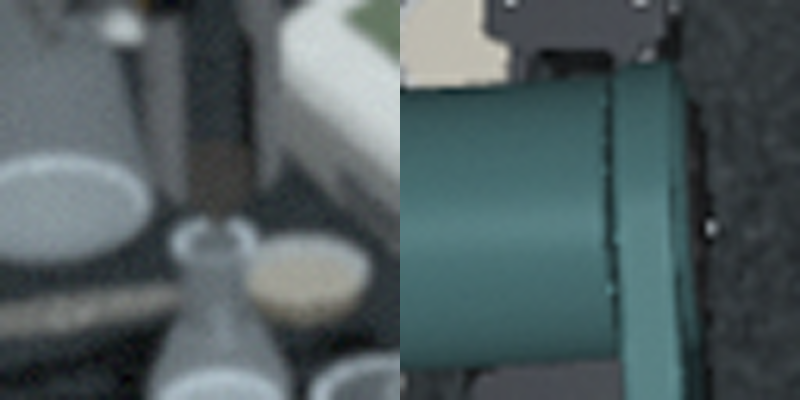

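The cone foot at (213,225) sits directly over the rim centre (213,242), so I'll lower it.

run_rows --moves '[{"aperture": 0.02,"xyz": [0,0,0.005]},{"aperture": 0.02,"xyz": [0,0,0.005]},{"aperture": 0.02,"xyz": [0,0,0.005]},{"aperture": 0.02,"xyz": [0,0,0.004]},{"aperture": 0.02,"xyz": [0,0,0.001]},{"aperture": 0.02},{"aperture": 0.02}]'

```text
time: 7.75
tool_pos: [0.4656, 0.0951, 0.0953]
ee_rot: [-3.141, -0.0, 1.568]
wrist_force: [0.1, -0.2, -0.6]
width: 0.0301
finger_force: 30.0
```

run_rows --moves '[{"aperture": 0.05},{"aperture": 0.05},{"aperture": 0.05},{"aperture": 0.05,"xyz": [0,0,-0.01]},{"aperture": 0.05,"xyz": [0,0,-0.03]},{"aperture": 0.05,"xyz": [0,0,-0.03]},{"aperture": 0.05,"xyz": [0,0,-0.03]},{"aperture": 0.065,"xyz": [-0.0375,-0.001,0]},{"aperture": 0.065,"xyz": [-0.0375,-0.001,0]},{"aperture": 0.065,"xyz": [-0.0375,-0.001,0]},{"aperture": 0.065,"xyz": [-0.0375,-0.001,0]},{"aperture": 0.065,"xyz": [-0.0375,-0.001,0]},{"aperture": 0.065,"xyz": [-0.0375,-0.001,0]},{"aperture": 0.065,"xyz": [-0.0375,-0.001,0]},{"aperture": 0.065,"xyz": [-0.0375,-0.001,0]},{"aperture": 0.065,"xyz": [-0.0375,-0.001,0]},{"aperture": 0.065,"xyz": [-0.0375,0,0]},{"aperture": 0.065,"xyz": [-0.0375,0,0]},{"aperture": 0.065},{"aperture": 0.065}]'

```text
time: 9.42
tool_pos: [0.455, -0.319, 0.1955]
ee_rot: [-3.141, -0.001, 1.564]
wrist_force: [0.1, 0.5, 0.3]
width: 0.0655
finger_force: 0.0
```

```bash
python3 - <<'E'
from h import *
o=[]
c=cam("top");q=px(c,[.465,.094,.11])[0].astype(int); o.append(cv2.resize(c[0][q[1]-32:q[1]+32,q[0]-32:q[0]+32],(400,400),interpolation=cv2.INTER_CUBIC))
c=cam("scene");q=px(c,[.465,.094,.09])[0].astype(int); o.append(cv2.resize(c[0][q[1]-32:q[1]+32,q[0]-32:q[0]+32],(400,400),interpolation=cv2.INTER_CUBIC))
cv2.imwrite("pics/d.png",np.hstack(o))
E
```

```text
(no output)
```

View pics/d.png

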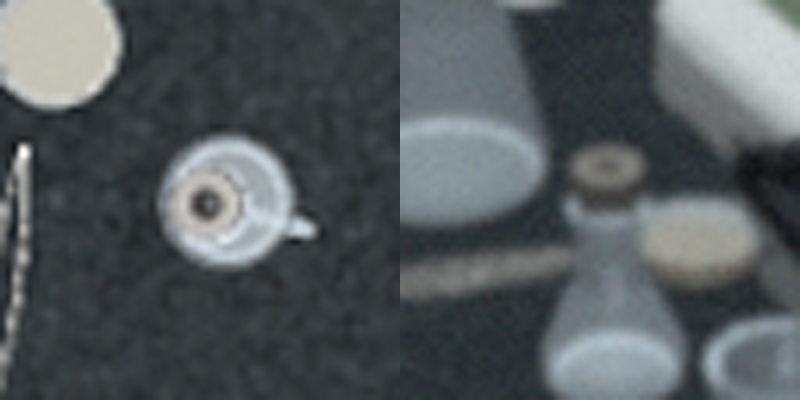

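Cone_1 is seated flat in flask_1: top panel (208,205), scene panel (605,170). Cone_2 is next.

run_rows --moves '[{"aperture": 0.065,"xyz": [0.001,0.001,0.035]},{"aperture": 0.065,"xyz": [0,0,0.035]},{"aperture": 0.065,"xyz": [0,0,0.035]},{"aperture": 0.065,"xyz": [0,0,0.02]},{"aperture": 0.065,"xyz": [0,0,0.01]},{"aperture": 0.065,"xyz": [0,0,0.007]},{"aperture": 0.065},{"aperture": 0.065},{"aperture": 0.03},{"aperture": 0.03},{"aperture": 0.03},{"aperture": 0.03},{"aperture": 0.03},{"aperture": 0.03},{"aperture": 0.03},{"aperture": 0.03}]'

```text
time: 10.85
tool_pos: [0.4569, -0.3169, 0.0543]
ee_rot: [3.14, 0.001, 1.568]
wrist_force: [-0.2, 0.4, 3.9]
width: 0.0402
finger_force: 29.9
```

run_rows --moves '[{"aperture": 0.03,"xyz": [0,0,-0.01]},{"aperture": 0.03,"xyz": [0,0,-0.026]},{"aperture": 0.03,"xyz": [0,0,-0.04]},{"aperture": 0.03,"xyz": [0,0,-0.04]},{"aperture": 0.03,"xyz": [0,0,-0.04]},{"aperture": 0.03,"xyz": [0.0305,0.0193,0]},{"aperture": 0.03,"xyz": [0.0305,0.0193,0]},{"aperture": 0.03,"xyz": [0.0305,0.0193,0]},{"aperture": 0.03,"xyz": [0.0305,0.0193,0]},{"aperture": 0.03,"xyz": [0.0305,0.0193,0]},{"aperture": 0.03,"xyz": [0.0305,0.0193,0]},{"aperture": 0.03,"xyz": [0.0305,0.0193,0]},{"aperture": 0.03,"xyz": [0.0305,0.0193,0]},{"aperture": 0.03,"xyz": [0.0305,0.0193,0]},{"aperture": 0.03,"xyz": [0.0305,0.0193,0]},{"aperture": 0.03},{"aperture": 0.03},{"aperture": 0.03,"xyz": [0,0,0.04]},{"aperture": 0.03},{"aperture": 0.03}]'

```text
time: 12.52
tool_pos: [0.6475, -0.0131, 0.1659]
ee_rot: [-3.133, -0.001, 1.566]
wrist_force: [0.3, -0.9, -0.2]
width: 0.0404
finger_force: 29.9
```

```bash
python3 - <<'E'
from h import *
o=[]
c=cam("top");q=px(c,[.457,-.318,.05])[0].astype(int); o.append(cv2.resize(c[0][q[1]-32:q[1]+32,q[0]-32:q[0]+32],(400,400),interpolation=cv2.INTER_CUBIC))
c=cam("scene");q=px(c,[.65,-.013,.13])[0].astype(int); o.append(cv2.resize(c[0][q[1]-32:q[1]+32,q[0]-32:q[0]+32],(400,400),interpolation=cv2.INTER_CUBIC))
cv2.imwrite("pics/e.png",np.hstack(o)); o=[robot.get_obs()["tool_pos"] for _ in range(1)]; print(o)
E
```

```text
[array([ 0.6505549 , -0.01325386,  0.17100395])]
```

View pics/e.png

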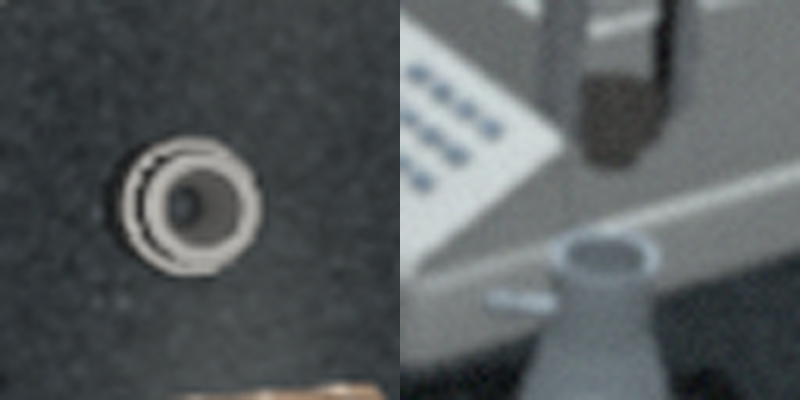

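Two cones remain in the nest. The held cone at (612,160) is over flask_2's rim at (605,257), allowing for perspective, so I'll lower it.

run_rows --moves '[{"aperture": 0.03,"xyz": [0,0,0.03]},{"aperture": 0.03,"xyz": [0,0,0.015]},{"aperture": 0.03,"xyz": [0,0,0.004]},{"aperture": 0.03,"xyz": [0,0,0.004]},{"aperture": 0.03,"xyz": [0,0,0.004]},{"aperture": 0.03,"xyz": [0,0,0.002]},{"aperture": 0.03},{"aperture": 0.03},{"aperture": 0.03}]'

```text
time: 13.37
tool_pos: [0.6508, -0.012, 0.1114]
ee_rot: [3.14, 0.0, 1.568]
wrist_force: [-0.6, 0.3, 0.8]
width: 0.0402
finger_force: 29.9
```

run_rows --moves '[{"aperture": 0.03,"xyz": [0,0,0.001]},{"aperture": 0.03},{"aperture": 0.058},{"aperture": 0.058},{"aperture": 0.058},{"aperture": 0.058},{"aperture": 0.058,"xyz": [0,0,-0.02]},{"aperture": 0.058,"xyz": [0,0,-0.03]},{"aperture": 0.058,"xyz": [0,0,-0.04]},{"aperture": 0.075}]'

```text
time: 14.2
tool_pos: [0.6538, -0.0123, 0.2092]
ee_rot: [3.126, 0.001, 1.568]
wrist_force: [0.4, 0.5, 1.7]
width: 0.0618
finger_force: 0.0
```

```bash
python3 - <<'E'
from h import *
c=cam("top")
g=cv2.cvtColor(c[0],cv2.COLOR_BGR2GRAY); q=px(c,[.457,-.318,.05])[0].astype(int)
sub=cv2.resize(g[q[1]-24:q[1]+24,q[0]-24:q[0]+24],None,fx=8,fy=8,interpolation=cv2.INTER_CUBIC)
for zt,ri,ro in((.05,.018,.0265),(.032,.0235,.032)):
    print(ringfit(c,px(c,[.457,-.318,zt])[0],zt,ri,ro))
m=(sub>85).astype(np.uint8); ct=max(cv2.findContours(m,0,2)[0],key=cv2.contourArea); (x,y),r=cv2.minEnclosingCircle(ct)
uv=((x+.5)/8-.5+q[0]-24,(y+.5)/8-.5+q[1]-24); print(uv,r/8,onplane(c,[uv],.032))
E
```

```text
(array([ 0.45677683, -0.31670278]), np.float64(0.022525919212264846))
(array([ 0.45656153, -0.31736454]), np.float64(0.025534521577511005))
(np.float64(364.2449321746826), np.float64(225.60304069519043)) 11.564821243286133 [[ 0.45730472 -0.31720594  0.032     ]]
```

run_rows --moves '[{"aperture": 0.075,"xyz": [-0.0305,-0.0193,0]},{"aperture": 0.075,"xyz": [-0.0305,-0.0193,0]},{"aperture": 0.075,"xyz": [-0.0305,-0.0193,0]},{"aperture": 0.075,"xyz": [-0.0305,-0.0193,0]},{"aperture": 0.075,"xyz": [-0.0305,-0.0193,0]},{"aperture": 0.075,"xyz": [-0.0305,-0.0193,0]},{"aperture": 0.075,"xyz": [-0.0305,-0.0193,0]},{"aperture": 0.075,"xyz": [-0.0305,-0.0193,0]},{"aperture": 0.075,"xyz": [-0.0305,-0.0193,0]},{"aperture": 0.075,"xyz": [-0.0305,-0.0193,0]},{"aperture": 0.075},{"aperture": 0.075},{"aperture": 0.075}]'

```text
time: 15.33
tool_pos: [0.4564, -0.3159, 0.1986]
ee_rot: [-3.141, -0.002, 1.567]
wrist_force: [-0.4, 1.0, 0.4]
width: 0.0748
finger_force: 0.0
```

```bash
python3 - <<'E'
from h import *
c=cam("top"); o=[]; q=px(c,[.65,-.013,.11])[0].astype(int); o.append(cv2.resize(c[0][q[1]-32:q[1]+32,q[0]-32:q[0]+32],(400,400),interpolation=cv2.INTER_CUBIC))
c=cam("scene");q=px(c,[.65,-.013,.1])[0].astype(int); o.append(cv2.resize(c[0][q[1]-32:q[1]+32,q[0]-32:q[0]+32],(400,400),interpolation=cv2.INTER_CUBIC))
cv2.imwrite("pics/f.png",np.hstack(o))
E
```

```text
(no output)
```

View pics/f.png

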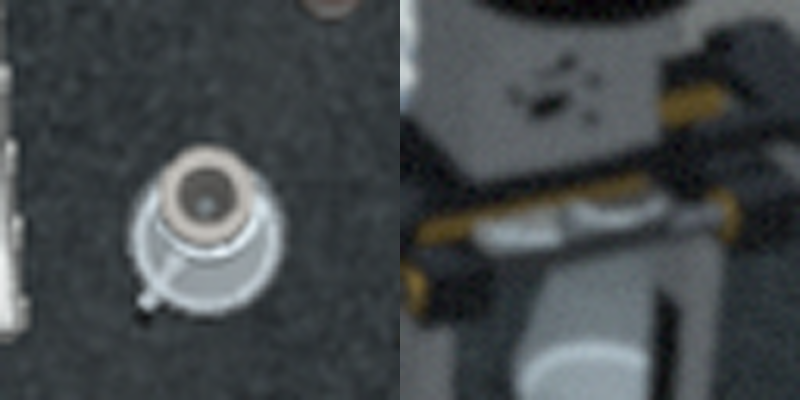

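Cone_2 looks seated in flask_2 (top panel (206,195)); I'll verify it later. Cone_3 is next.

run_rows --moves '[{"aperture": 0.075,"xyz": [-0.001,0,0.04]},{"aperture": 0.075,"xyz": [0,0,0.04]},{"aperture": 0.075,"xyz": [0,0,0.035]},{"aperture": 0.075,"xyz": [0,0,0.025]},{"aperture": 0.075,"xyz": [0,0,0.015]},{"aperture": 0.075,"xyz": [0,0,0.0085]},{"aperture": 0.075},{"aperture": 0.075},{"aperture": 0.04},{"aperture": 0.04},{"aperture": 0.04},{"aperture": 0.04},{"aperture": 0.04},{"aperture": 0.04},{"aperture": 0.04},{"aperture": 0.04}]'

```text
time: 16.77
tool_pos: [0.4571, -0.318, 0.0371]
ee_rot: [3.14, 0.001, 1.568]
wrist_force: [-0.9, -0.1, 5.1]
width: 0.051
finger_force: 29.8
```

run_rows --moves '[{"aperture": 0.04,"xyz": [0,0,-0.01]},{"aperture": 0.04,"xyz": [0,0,-0.033]},{"aperture": 0.04,"xyz": [0,0,-0.04]},{"aperture": 0.04,"xyz": [0,0,-0.04]},{"aperture": 0.04,"xyz": [0,0,-0.04]},{"aperture": 0.04,"xyz": [0.0376,0.0015,0]},{"aperture": 0.04,"xyz": [0.0376,0.0015,0]},{"aperture": 0.04,"xyz": [0.0376,0.0015,0]},{"aperture": 0.04,"xyz": [0.0376,0.0015,0]},{"aperture": 0.04,"xyz": [0.0376,0.0015,0]},{"aperture": 0.04,"xyz": [0.0376,0.0015,0]},{"aperture": 0.04},{"aperture": 0.04},{"aperture": 0.04,"xyz": [0,0,0.035]},{"aperture": 0.04},{"aperture": 0.04}]'

```text
time: 18.1
tool_pos: [0.4642, -0.0925, 0.1617]
ee_rot: [-3.135, -0.002, 1.566]
wrist_force: [0.0, 0.0, 0.0]
width: 0.0513
finger_force: 29.8
```

```bash
python3 - <<'E'
from h import *
o=[]
c=cam("top");q=px(c,[.457,-.318,.05])[0].astype(int); o.append(cv2.resize(c[0][q[1]-32:q[1]+32,q[0]-32:q[0]+32],(400,400),interpolation=cv2.INTER_CUBIC))
c=cam("scene");q=px(c,[.467,-.092,.13])[0].astype(int); o.append(cv2.resize(c[0][q[1]-32:q[1]+32,q[0]-32:q[0]+32],(400,400),interpolation=cv2.INTER_CUBIC))
cv2.imwrite("pics/g.png",np.hstack(o)); print(robot.get_obs()["tool_pos"])
E
```

```text
[ 0.46652617 -0.09310381  0.16496763]
```

View pics/g.png

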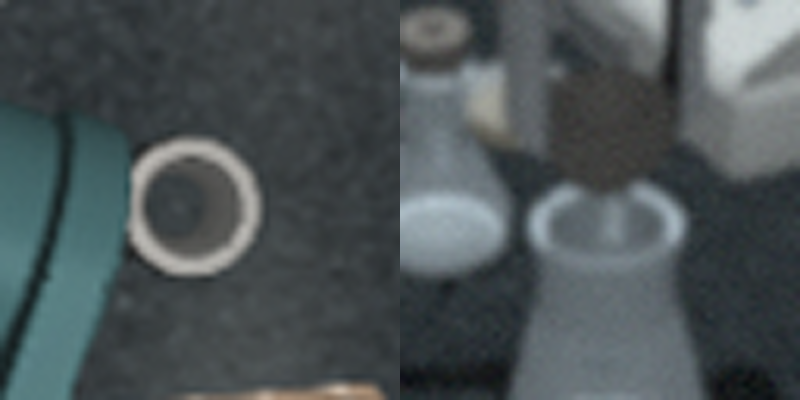

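Only cone_4 is left on the bench. The held cone (607,130) is centred over flask_3's rim (607,225), so I'll lower it.

run_rows --moves '[{"aperture": 0.04,"xyz": [0,0,0.015]},{"aperture": 0.04,"xyz": [0,0,0.008]},{"aperture": 0.04,"xyz": [0,0,0.004]},{"aperture": 0.04,"xyz": [0,0,0.004]},{"aperture": 0.04,"xyz": [0,0,0.004]},{"aperture": 0.04,"xyz": [0,0,0.003]},{"aperture": 0.04},{"aperture": 0.04},{"aperture": 0.04}]'

```text
time: 18.95
tool_pos: [0.4665, -0.0921, 0.1271]
ee_rot: [3.14, 0.001, 1.568]
wrist_force: [-1.4, -0.2, 4.6]
width: 0.0513
finger_force: 29.8
```

run_rows --moves '[{"aperture": 0.07},{"aperture": 0.07},{"aperture": 0.07},{"aperture": 0.07},{"aperture": 0.07,"xyz": [0,0,-0.015]},{"aperture": 0.07,"xyz": [0,0,-0.03]},{"aperture": 0.07,"xyz": [0,0,-0.03]},{"aperture": 0.086,"xyz": [-0.0376,-0.0015,0]},{"aperture": 0.086,"xyz": [-0.0376,-0.0015,0]},{"aperture": 0.086,"xyz": [-0.0376,-0.0015,0]},{"aperture": 0.086,"xyz": [-0.0376,-0.0015,0]},{"aperture": 0.086,"xyz": [-0.0376,-0.0015,0]},{"aperture": 0.086,"xyz": [-0.0376,-0.0015,0]},{"aperture": 0.086},{"aperture": 0.086},{"aperture": 0.086}]'

```text
time: 20.28
tool_pos: [0.4563, -0.3169, 0.2004]
ee_rot: [-3.141, -0.002, 1.568]
wrist_force: [0.3, -0.8, 0.0]
width: 0.0861
finger_force: 0.0
```

run_rows --moves '[{"aperture": 0.086,"xyz": [0,0,0.04]},{"aperture": 0.086,"xyz": [0,0,0.04]},{"aperture": 0.086,"xyz": [0,0,0.04]},{"aperture": 0.086,"xyz": [0,0,0.03]},{"aperture": 0.086,"xyz": [0,0,0.02]},{"aperture": 0.086,"xyz": [0,0,0.0125]},{"aperture": 0.086},{"aperture": 0.086},{"aperture": 0.05},{"aperture": 0.05},{"aperture": 0.05},{"aperture": 0.05},{"aperture": 0.05},{"aperture": 0.05},{"aperture": 0.05},{"aperture": 0.05}]'

```text
time: 21.62
tool_pos: [0.4572, -0.3181, 0.0198]
ee_rot: [3.14, 0.001, 1.568]
wrist_force: [-0.9, -0.1, 5.7]
width: 0.0616
finger_force: 29.7
```

run_rows --moves '[{"aperture": 0.05,"xyz": [0,0,-0.01]},{"aperture": 0.05,"xyz": [0,0,-0.035]},{"aperture": 0.05,"xyz": [0,0,-0.04]},{"aperture": 0.05,"xyz": [0,0,-0.04]},{"aperture": 0.05,"xyz": [0,0,-0.04]},{"aperture": 0.05,"xyz": [0,0,-0.04]},{"aperture": 0.05},{"aperture": 0.05,"xyz": [0.0383,0,0]},{"aperture": 0.05,"xyz": [0.0383,0,0]},{"aperture": 0.05,"xyz": [0.0383,0,0]},{"aperture": 0.05,"xyz": [0.0383,0,0]},{"aperture": 0.05,"xyz": [0.0383,0,0]},{"aperture": 0.05,"xyz": [0.0383,0,0]},{"aperture": 0.05,"xyz": [0.0383,0,0]},{"aperture": 0.05,"xyz": [0.0383,-0.001,0]}]'

```text
time: 22.87
tool_pos: [0.4557, -0.0093, 0.2232]
ee_rot: [-3.141, -0.0, 1.567]
wrist_force: [0.5, 0.7, -0.9]
width: 0.061
finger_force: 29.7
```

run_rows --moves '[{"aperture": 0.05,"xyz": [0.0383,-0.001,0]},{"aperture": 0.05,"xyz": [0.0383,-0.001,0]},{"aperture": 0.05,"xyz": [0.0383,-0.001,0]},{"aperture": 0.05,"xyz": [0.0383,-0.001,0]},{"aperture": 0.05,"xyz": [0.0383,0,0]},{"aperture": 0.05,"xyz": [0.0383,0,0]},{"aperture": 0.05,"xyz": [0.0383,0,0]},{"aperture": 0.05,"xyz": [0.0383,0,0]},{"aperture": 0.05},{"aperture": 0.05},{"aperture": 0.05,"xyz": [0,0,0.03]},{"aperture": 0.05},{"aperture": 0.05}]'

```text
time: 23.95
tool_pos: [0.4522, 0.2934, 0.1916]
ee_rot: [-3.137, 0.003, 1.566]
wrist_force: [0.1, -0.7, -0.4]
width: 0.061
finger_force: 29.7
```

```bash
python3 - <<'E'
from h import *
o=[]
c=cam("top");q=px(c,[.467,-.092,.12])[0].astype(int); o.append(cv2.resize(c[0][q[1]-32:q[1]+32,q[0]-32:q[0]+32],(400,400),interpolation=cv2.INTER_CUBIC))
c=cam("scene");q=px(c,[.452,.296,.15])[0].astype(int); o.append(cv2.resize(c[0][q[1]-32:q[1]+32,q[0]-32:q[0]+32],(400,400),interpolation=cv2.INTER_CUBIC))
cv2.imwrite("pics/i.png",np.hstack(o)); print(robot.get_obs()["tool_pos"])
E
```

```text
[0.45376141 0.2943652  0.19447107]
```

View pics/i.png

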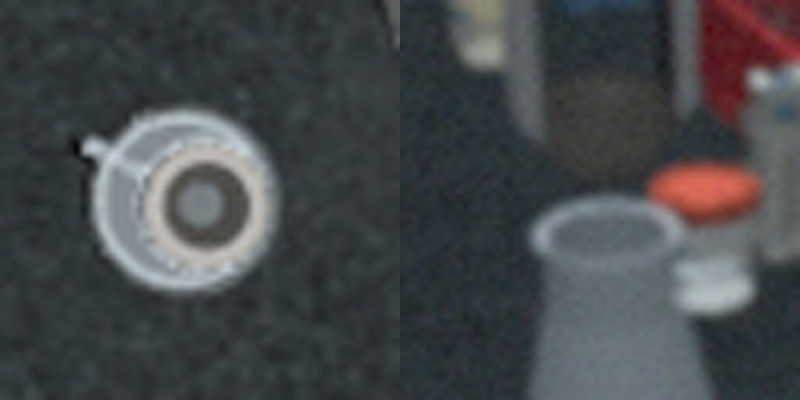

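Cone_3 is centred in flask_3 (205,205). Held cone_4 (607,130) is over flask_4's rim (609,232), so I'll lower it.

run_rows --moves '[{"aperture": 0.05,"xyz": [0.0005,-0.001,0.02]},{"aperture": 0.05,"xyz": [0,0,0.012]},{"aperture": 0.05,"xyz": [0,0,0.006]},{"aperture": 0.05,"xyz": [0,0,0.004]},{"aperture": 0.05,"xyz": [0,0,0.004]},{"aperture": 0.05,"xyz": [0,0,0.003]},{"aperture": 0.05,"xyz": [0,0,0.002]},{"aperture": 0.05},{"aperture": 0.05},{"aperture": 0.05}]'

```text
time: 24.88
tool_pos: [0.4527, 0.296, 0.1438]
ee_rot: [3.14, -0.001, 1.568]
wrist_force: [-1.8, -1.4, 4.6]
width: 0.0613
finger_force: 29.7
```

Contact on the lip. Release, lift clear and check everything.

run_rows --moves '[{"aperture": 0.082},{"aperture": 0.082},{"aperture": 0.082},{"aperture": 0.082},{"aperture": 0.082,"xyz": [0,0,-0.02]},{"aperture": 0.082,"xyz": [0,0,-0.035]},{"aperture": 0.082,"xyz": [0,0,-0.04]},{"aperture": 0.082,"xyz": [0.03,-0.02,-0.02]},{"aperture": 0.082,"xyz": [0.03,-0.02,0]},{"aperture": 0.082,"xyz": [0.03,-0.02,0]},{"aperture": 0.082,"xyz": [0.03,-0.02,0]},{"aperture": 0.082,"xyz": [0.03,-0.02,0]},{"aperture": 0.082,"xyz": [0.03,-0.02,0]},{"aperture": 0.082,"xyz": [0.03,-0.02,0]},{"aperture": 0.082,"xyz": [0.03,0,0]},{"aperture": 0.082},{"aperture": 0.082},{"aperture": 0.082}]'

```text
time: 26.38
tool_pos: [0.3132, 0.5358, 0.2569]
ee_rot: [-3.141, 0.001, 1.568]
wrist_force: [-0.1, -0.0, -0.1]
width: 0.082
finger_force: 0.0
```

```bash
python3 - <<'E'
from h import *
T=cam("top");S=cam("scene")
G={1:(.4653,.0946,.110,.0055,.0155),2:(.65,-.013,.124,.012,.021),3:(.467,-.092,.140,.0175,.0265),4:(.452,.297,.156,.023,.032)}
for i,(x,y,z,ri,ro) in G.items(): 
    for n,c in(("top",T),("sc",S)): print(i,n,[np.round(v,4) for v in ringfit(c,px(c,[x,y,z])[0],z,ri,ro)])
def row(c):
    o=[]
    for i,(x,y,z,_,_) in G.items():
        q=px(c,[x,y,z-.03])[0].astype(int); o.append(cv2.resize(c[0][q[1]-25:q[1]+37,q[0]-25:q[0]+25],(200,248),interpolation=cv2.INTER_CUBIC))
    return np.hstack(o)
cv2.imwrite("pics/z.png",np.vstack([row(T),row(S)]))
E
```

```text
1 top [array([0.4612, 0.0889]), np.float64(0.0136)]
1 sc [array([0.4668, 0.0935]), np.float64(0.0101)]
2 top [array([ 0.6467, -0.0135]), np.float64(0.0201)]
2 sc [array([ 0.6952, -0.0242]), np.float64(0.0165)]
3 top [array([ 0.4681, -0.0912]), np.float64(0.0239)]
3 sc [array([ 0.4675, -0.0923]), np.float64(0.0213)]
4 top [array([0.4516, 0.2924]), np.float64(0.03)]
4 sc [array([0.4579, 0.291 ]), np.float64(0.029)]
```

View pics/z.png

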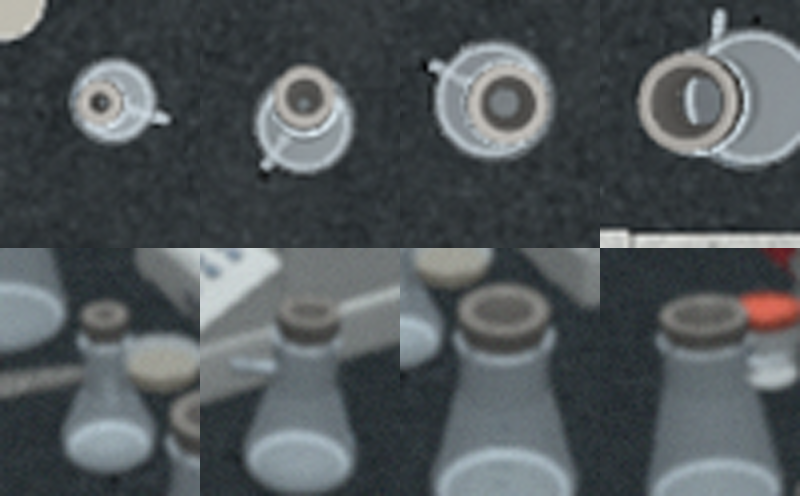

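All four collars sit level on their lips: scene row (105,320), (308,325), (505,320), (705,320). The flasks are upright and the gripper is clear.

```bash
python3 -c "
from bench import robot
print(robot.close_job())"
```

```text
the job is handed in; nothing more can be done
None
```

I seated all four cones in their matching flasks, with every flask upright and the gripper clear, and handed the job in at about 26 s; the hand-in returned no verdict, and my final check was by eye in both cameras (the numeric fit was unreliable).

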